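# Ships to their seas

## Robot

A 6-joint arm with a two-finger parallel gripper is mounted at the origin on the work surface. World frame = base frame: x ahead of the robot, y to its left, z up, the work surface at z = 0. Lengths are in m, angles in rad, forces in N, time in s.
With the tool pointing down it reaches from about 0.425 to 0.95 m from the base axis. Payload 3.5 kg.
Tool frame: the origin (TCP) lies midway between the tips of the shut fingers; the grasp point (between the pads) lies 19 mm behind it; z points along the fingers, y is the line along which they close (so a half turn about z gives the same grasp; the last joint's range is limited). The gripper opens to 85 mm and grips with 20 to 120 N. Pads are 22 mm wide; open, the fingers measure 114 mm over their backs; the gripper's body (76 mm by 85 mm) begins 54 mm behind the grasp point. The pads swing forward as they close: fully open they stand 13 mm farther back than shut.
Start: joints at [-1.324, 0.286, 1.577, -0, 1.279, -0.15], TCP at [0.261, -0.623, 0.231] pointing down, gripper open.
Joint ranges: [-2.77, 2.77], [-0.9, 2.22], [0.21, 2.48], [-1.53, 4.67], [0.24, 2.81], [-2.84, 2.84]. Speed limits (rad/s): [2.79, 2.79, 3.14, 3.14, 3.14, 3.14].

## Interface

Orientations are given as a unit quaternion [x, y, z, w].
In Python, from plant import ctrl, cams, order gives the robot as it stands.
- The arm moves only by the tool move_arm, never from a script. Its argument "plan" is one flat list of numbers, 7 for each row, row after row: the shift along the world's x, y, z in mm, then the turn, a rotation vector about the world's x, y, z in degrees, then the finger opening in mm, from 0 to 85.4. A call has 1 to 12 rows; each row shifts and turns the commanded pose from where the row before left it; what a row does not reach is not made up. A row lasts 1/10 s, in which the tool goes at most 50 mm and 8.59 degrees, less where a joint would pass 70% of its speed; a pose out of reach is approached as far as the arm can. A call is refused whole if a number of a shift passes 50 or a number of a turn 8.59, either way. A call with a gripper value outside its range is refused whole. The fingers move at their own pace and stop on an object; "newtons" is the grip in N (left out, the last holds). Time passes only in rows, so rows that do not move let the fingers close. It gives the time, the measured TCP pose, the force, the opening and the grip force at its end, in the units of the state.
- ctrl.get_state(): the state, without advancing time (a new reading comes with each control period).
- cams.read_camera(name): name is "scene" or "top" or "wrist"; returns a dict with "color" (400x640x3 uint8, red, green, blue), "fov_y" (degrees; the focal length in pixels is half the picture's height over the tangent of half this angle, whatever the lens; pixels are square), "cx", "cy" (the principal point, pixels), "origin" and "orientation" of the camera in the world; the wrist camera has in their place "T_tool_cam" (4x4, takes a point from camera to tool coordinates, whose origin is the TCP and whose axes are the flange's). Camera axes: x right, y up, looking along -z (the intrinsics and any distortion apply to the point x, -y, -z); pixel columns grow to the right and rows downward; lengths in m; the calibration is good to about 2 mm. A picture is of the moment at which its call begins: read the wrist's pose just before it. There is no depth.
- order.sign_off(): hands the job in; it is judged then, once.
The state is a dict: "time": time; "qpos": joint angles; "dq": joint speeds; "joint_efforts": joint torques, N m; "eef_pos": TCP position; "tcp_rot": TCP orientation; "contact_force": force on the tool from outside, world axes, zero at the start; "wrist_torque": the same for the moment, N m; "opening": opening from 0.0 (shut) to 1.0 (fully open); "finger_force": force on a finger pad.
Only numpy, scipy, OpenCV 4.12 (cv2) and the standard library are available. Lean on these libraries where they do the work, as an engineer would, in place of code of your own. Each camera call takes 0.05 s, during which the arm holds its last target. There are 200 camera calls.

## Task

Set each of the three cedar ship hulls upright in the middle of its own grey clay sea base, lying lengthwise along it with either end first: the longest hull on the longest base, the middle one on the middle base, the shortest on the shortest. Work in that order, the longest first and the shortest last, letting go of each before you take the next. Leave the square cedar block, the mast blank, the brass ship's wheel and the pliers lying where they are.

Things in the scene. Friction and masses are not known exactly. Their poses are not given: they have to be found in the camera images.
- hull_long_center (a point): The long hull: loose upright cedar ship, flat underside, pointed bow, three mast stumps; 124 mm long, 34 mm wide, sides upright and parallel from 19 mm ahead of mid-length to 44 mm behind; 24 mm high to the deck, poop 7 mm and stumps 12 mm more. Point: mid-length, centre line, 12 mm above the underside; x along the hull to the bow, y across, z up.
- hull_middle_center (a point): The middle hull: loose upright cedar ship, flat underside, pointed bow, two mast stumps; 94 mm long, 28 mm wide, sides upright and parallel from 15 mm ahead of mid-length to 33 mm behind; 24 mm high to the deck, poop 7 mm and stumps 12 mm more. Point: mid-length, centre line, 12 mm above the underside; x along the hull to the bow, y across, z up.
- hull_short_center (a point): The short hull: loose upright cedar ship, flat underside, pointed bow, one mast stump; 66 mm long, 22 mm wide, sides upright and parallel from 10 mm ahead of mid-length to 23 mm behind; 24 mm high to the deck, poop 7 mm and stumps 12 mm more. Point: mid-length, centre line, 12 mm above the underside; x along the hull to the bow, y across, z up.
- sea_long_top (a point): The long sea base: flat oblong slab of hardened grey clay, 154 x 76 mm and 14 mm thick, stuck down to the desk, with tiny painted wavelets along both long rims. The point is the centre of its flat top, 14 mm above the desk; x points along its length, y across, z up.
- sea_middle_top (a point): The middle sea base: flat oblong slab of hardened grey clay, 122 x 64 mm and 14 mm thick, stuck down to the desk, with tiny painted wavelets along both long rims. The point is the centre of its flat top, 14 mm above the desk; x points along its length, y across, z up.
- sea_short_top (a point): The short sea base: flat oblong slab of hardened grey clay, 92 x 54 mm and 14 mm thick, stuck down to the desk, with tiny painted wavelets along both long rims. The point is the centre of its flat top, 14 mm above the desk; x points along its length, y across, z up.
- cedar_block: Bystander: uncut square-ended cedar block, 90 x 26 x 24 mm, loose, no mast stumps. Origin at the centre of its underside, x along its length.
- mast_blank: Bystander: thin square cedar mast blank, 170 x 9 x 9 mm, loose. Origin at the centre of its underside, x along its length.
- ships_wheel: Bystander: brass miniature ship's wheel lying flat, 41 mm across and 6 mm thick, loose. Origin at the centre of its underside.
- pliers: Bystander: long-nosed steel pliers lying flat, about 173 mm long, 45 mm wide and 10 mm thick, loose. Origin on the desk near the middle, x along the length to the nose.
There are look-alikes about, which are no part of the job. Leave any pink or red look-alike of the part that bears hull_middle_center alone.

How it is judged:
By the outcome, as a careful person would: the job done as asked, in the order asked, and still so for the second after the job is handed in, with the robot touching nothing.
It also fails if it takes over 90 s, if anything falls off the work surface, if the arm or the gripper's body presses on something with over 40 N, if the wrist force passes 120 N, or if a joint passes its speed limit or range.

## Working session

There is one attempt and no reset: what is moved stays moved. The work goes in short steps, Python scripts to look and compute and a tool call to move; the robot and the scene stay as the last step left them, time stands still between calls to the robot, and variables do not carry over. Pictures are saved under pics/ and viewed, at most 15 in all, crops included, and the job is handed in when it is done.

Besides the shell and the picture viewer there is one more tool, called after "Request:" in YAML: its name, and indented under it one key for each argument. move_arm: Moves the arm, as the interface text tells. Its arguments: {"type":"object","properties":{"plan":{"type":"array","items":{"type":"number"}},"newtons":{"type":"number"}},"required":["plan"]}

```bash
mkdir -p pics; ls
python3 - <<'E'
from plant import ctrl,cams
import cv2
s=ctrl.get_state();print({k:s[k] for k in('time','eef_pos','tcp_rot','opening')})
for n in('top','scene','wrist'):
    c=cams.read_camera(n);cv2.imwrite(f'pics/{n}0.png',c['color'][:,:,::-1]);print(n,{k:v for k,v in c.items() if k!='color'})
E
```

```text
pics
{'time': 0.0, 'eef_pos': array([ 0.26072717, -0.62190049,  0.22991565]), 'tcp_rot': array([ 9.80384432e-01,  1.97091221e-01, -5.80237776e-05, -1.18880219e-03]), 'opening': 0.9998734630349834}
top {'fov_y': 54.78148933908465, 'cx': 324.19485992653944, 'cy': 199.64411486815536, 'origin': array([ 0.35392555, -0.06507814,  0.90190223]), 'orientation': array([ 0.04598158, -0.07672878, -0.69395314,  0.71444204])}
scene {'fov_y': 54.821408324706525, 'cx': 320.5238684357839, 'cy': 201.51642516058078, 'origin': array([1.10500177, 0.04773183, 0.67619614]), 'orientation': array([0.2389383 , 0.29268072, 0.71905652, 0.58327026])}
wrist {'fov_y': 62.57279927396364, 'cx': 318.4103986310236, 'cy': 202.6655231743427, 'T_tool_cam': array([[ 1.16869366e-03,  9.50137266e-01,  3.11829776e-01,
         7.89074627e-02],
       [ 9.99999312e-01, -1.07840854e-03, -4.61972287e-04,
         4.46126996e-05],
       [-1.02657193e-04,  3.11830101e-01, -9.50137873e-01,
        -1.43542233e-01],
       [ 0.00000000e+00,  0.00000000e+00,  0.00000000e+00,
         1.00000000e+00]])}
```

View pics/top0.png

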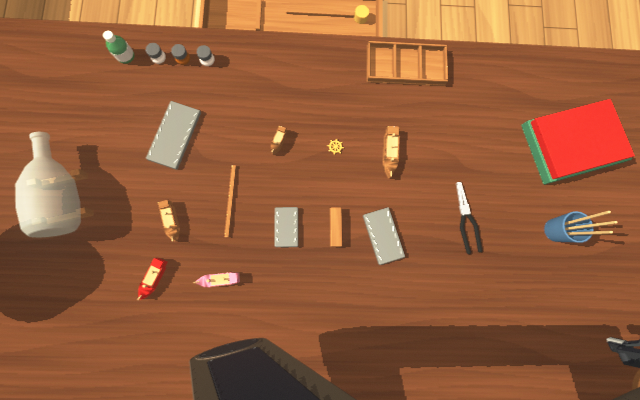

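View pics/scene0.png

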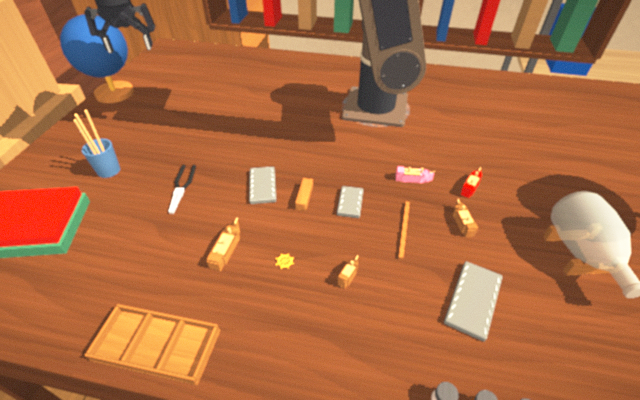

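The top view shows the long hull at (392,150), the middle hull at (169,220) and the short hull at (279,138). The bases are long (174,135), middle (384,236) and short (287,227). The cedar block is at (336,227), the mast blank at (231,200), and the red and pink look-alikes sit at (151,279) and (218,280).

```bash
cat > h.py <<'E'
import numpy as np,cv2
from scipy.spatial.transform import Rotation as R
from plant import ctrl,cams
def look(n,save=None):
    s=ctrl.get_state();c=cams.read_camera(n)
    if n=='wrist':
        T=c['T_tool_cam'];Rt=R.from_quat(s['tcp_rot']).as_matrix()
        c['Rm']=Rt@T[:3,:3];c['o']=Rt@T[:3,3]+s['eef_pos']
    else: c['Rm']=R.from_quat(c['orientation']).as_matrix();c['o']=np.array(c['origin'])
    c['f']=200/np.tan(np.radians(c['fov_y']/2));c['s']=s
    if save: cv2.imwrite(f'pics/{save}.png',c['color'][:,:,::-1])
    return c
def cast(c,uv,z):
    uv=np.atleast_2d(uv).astype(float)
    d=np.c_[(uv[:,0]-c['cx'])/c['f'],-(uv[:,1]-c['cy'])/c['f'],-np.ones(len(uv))]@c['Rm'].T
    return (c['o']+d*((z-c['o'][2])/d[:,2])[:,None])[:,:2]
def proj(c,P):
    p=(np.atleast_2d(P)-c['o'])@c['Rm'];return np.c_[c['cx']-c['f']*p[:,0]/p[:,2],c['cy']+c['f']*p[:,1]/p[:,2]]
def rect(P):
    (x,y),(w,h),a=cv2.minAreaRect((P*1000).astype(np.float32))
    if w<h: w,h,a=h,w,a+90
    return round(x,1),round(y,1),round(w,1),round(h,1),round((a+90)%180-90,1)  # mm, yaw of long axis
def blobs(m,amin=100):
    m=cv2.morphologyEx(m.astype(np.uint8),cv2.MORPH_OPEN,np.ones((3,3)))
    return [k for k in cv2.findContours(m,0,2)[0] if cv2.contourArea(k)>amin]
def grey(c):
    h=cv2.cvtColor(c['color'],cv2.COLOR_RGB2HSV);return (h[...,1]<60)&(h[...,2]>95)
def cedar(c):
    h=cv2.cvtColor(c['color'],cv2.COLOR_RGB2HSV);return (h[...,0]>10)&(h[...,0]<28)&(h[...,1]>60)&(h[...,2]>135)
E
python3 - <<'E'
from h import *
c=look('top')
for nm,f,z in(('g',grey,.014),('c',cedar,.024)):
    for k in blobs(f(c)):
        u=k[:,0].mean(0)
        if 90<u[0]<500 and 90<u[1]<320: print(nm,u.round(),rect(cast(c,k[:,0],z)))
s=c['s'];print(R.from_quat(s['tcp_rot']).as_matrix().round(3))
E
```

```text
g [384. 236.] (431.1, -241.6, 120.1, 63.8, 18.4)
g [285. 222.] (445.1, -15.4, 90.2, 50.8, 2.1)
g [462. 197.] (525.6, -432.0, 78.9, 22.3, 6.1)
g [174. 135.] (656.1, 259.8, 152.3, 74.7, -16.9)
c [477. 317.] (253.9, -458.9, 557.0, 36.0, -89.2)
c [110. 310.] (251.0, 342.1, 185.0, 33.2, -88.8)
c [211. 297.] (284.6, 139.3, 79.9, 17.0, -88.8)
c [220. 279.] (323.7, 125.0, 37.1, 21.6, -86.1)
c [150. 276.] (327.8, 274.3, 39.7, 21.9, -21.7)
c [262. 266.] (355.9, 30.2, 77.6, 12.9, -84.9)
c [424. 284.] (330.3, -368.0, 938.3, 117.0, -89.7)
c [150. 274.] (330.5, 270.5, 274.2, 109.0, -86.5)
c [119. 251.] (379.2, 354.8, 85.2, 18.9, 80.9)
c [361. 233.] (439.9, -186.4, 52.3, 43.6, 0.8)
c [362. 211.] (488.9, -194.6, 55.7, 28.7, -67.6)
c [351. 133.] (695.2, -134.5, 1620.3, 661.1, -86.6)
[[ 0.922  0.386 -0.   ]
 [ 0.386 -0.922  0.002]
 [ 0.    -0.002 -1.   ]]
```

Run:
```python
from h import *
c=look('top')
for n,u in dict(long=[[392,128],[392,175]],mid=[[163,200],[175,240]],short=[[283,127],[275,152]],block=[[336,208],[336,246]]).items():
    print(n,(cast(c,u,.024)*1000).round())
for n,b in dict(L=(370,110,45,80),M=(145,185,50,65),S=(260,115,40,50)).items():
    x,y,w,h=b;cv2.imwrite('pics/c%s.png'%n,0*c['color'])
im=c['color'][100:260,140:420,::-1];cv2.imwrite('pics/crop.png',cv2.resize(im,None,fx=2.8,fy=2.8,interpolation=2))
```

```text
long [[ 689. -261.]
 [ 573. -260.]]
mid [[496. 264.]
 [406. 229.]]
short [[681.   1.]
 [618.  17.]]
block [[ 490. -129.]
 [ 403. -131.]]
```

View pics/crop.png

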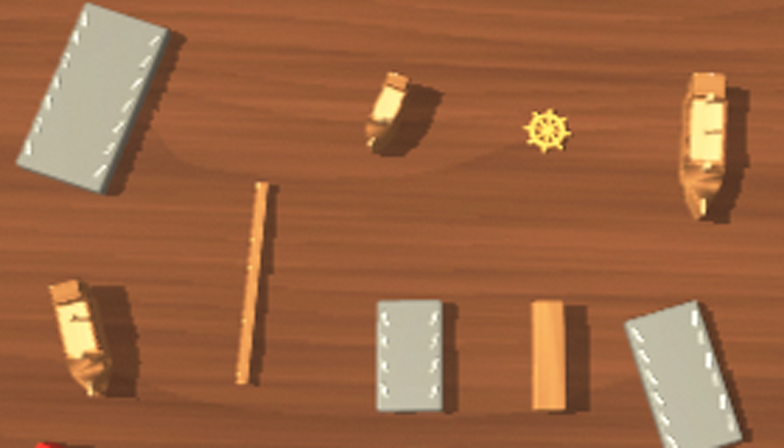

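The crop shows all three hulls with the bow toward the robot and the flat poop away from it. I'll fly to above the long hull.

Request:
move_arm:
  plan: [30,30,-2,0,0,-1.9,85,31,30,-2,0,0,-1.9,85,31,30,-2,0,0,-1.9,85,31,30,-2,0,0,-1.9,85,31,30,-2,0,0,-1.9,85,31,30,-2,0,0,-1.9,85,31,30,-2,0,0,-1.9,85,31,30,-2,0,0,-1.9,85,31,30,-2,0,0,-1.9,85,31,30,-2,0,0,-1.9,85,31,30,-2,0,0,-1.9,85,31,32,-2,0,0,-1.8,85]

```text
time: 1.45
eef_pos: [0.6329, -0.2593, 0.2072]
tcp_rot: [1.0, -0.0, -0.0, 0.0]
contact_force: [0.5, -1.5, 0.3]
opening: 0.994
finger_force: 0.0
```

Request:
move_arm:
  plan: [0,0,0,0,0,0,85,0,0,0,0,0,0,85]

```text
time: 1.65
eef_pos: [0.6322, -0.2595, 0.2068]
tcp_rot: [1.0, 0.002, -0.0, -0.0]
contact_force: [-0.1, -0.8, -0.4]
opening: 0.995
finger_force: 0.0
```

Run:
```python
from h import *
c=look('wrist','w1');print(c['s']['eef_pos'],R.from_quat(c['s']['tcp_rot']).as_matrix().round(3).tolist(),c['s']['time'])
```

```text
[ 0.63222298 -0.25951914  0.20682751] [[1.0, 0.003, -0.001], [0.003, -1.0, 0.0], [-0.001, -0.0, -1.0]] 1.65
```

View pics/w1.png

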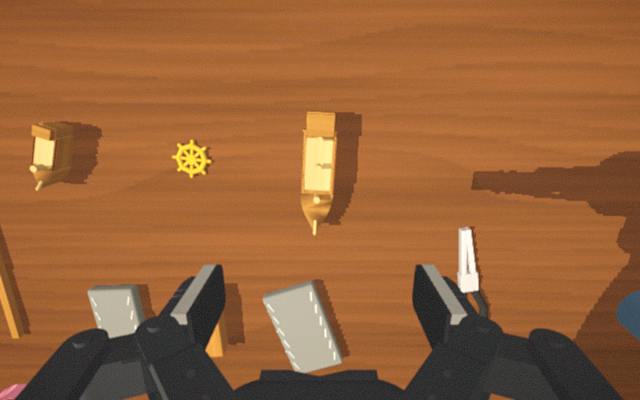

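The wrist view is clear: the long hull spans rows 112 to 235 with side edges at about columns 303 and 337, and the poop is at the top (far side). Next I measure it.

```bash
cat >> h.py <<'E'
def hull(c,P,W,rad=.09,save=None):
    """refine hull near world P(mm): mask by saturation/brightness, print rect at deck height, save crop"""
    u,v=proj(c,[P[0]/1e3,P[1]/1e3,.024])[0]
    h=cv2.cvtColor(c['color'],cv2.COLOR_RGB2HSV).astype(int)
    r=int(rad*c['f']/(c['o'][2]-.024));x0,y0=max(0,int(u)-r),max(0,int(v)-r)
    sub=c['color'][y0:y0+2*r,x0:x0+2*r]
    g=sub[...,1].astype(np.uint8)
    t,m=cv2.threshold(g,0,255,cv2.THRESH_BINARY+cv2.THRESH_OTSU)
    k=max(blobs(m,20),key=cv2.contourArea)
    pts=k[:,0]+[x0,y0]
    vis=cv2.drawContours(sub[:,:,::-1].copy(),[k],-1,(255,0,0),1)
    if save: cv2.imwrite(f'pics/{save}.png',cv2.resize(vis,None,fx=3,fy=3,interpolation=0))
    return t,pts
E
python3 - <<'E'
from h import *
c=look('wrist')
t,p=hull(c,(631,-260),34,save='l1');print(t,rect(cast(c,p,.024)))
w=cast(c,p,.024)*1000
print(w[np.argmax(w[:,0])],w[np.argmin(w[:,0])])
for x in range(600,660,10):
    q=w[abs(w[:,0]-x)<3];print(x,q[:,1].min().round(1),q[:,1].max().round(1))
E
```

```text
153.0 (654.8, -260.2, 80.9, 30.9, -2.5)
[ 695.65389464 -252.96652291] [ 613.90764513 -271.141198  ]Traceback (most recent call last):
  File "<stdin>", line 7, in <module>
    return umr_minimum(a, axis, None, out, keepdims, initial, where)
ValueError: zero-size array to reduction operation minimum which has no identity
```

View pics/l1.png

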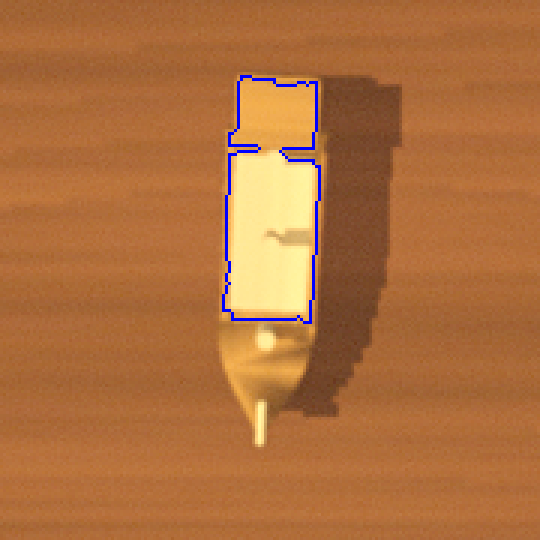

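The contour fits the poop and deck. The hull mid-point is about (633,-259), its yaw -2.5° and the stern is at x≈695. I'll grasp at x≈638.

Request:
move_arm:
  plan: [6,0,-40,0,0,-2.6,85,0,0,-45,0,0,0,85,0,0,-45,0,0,0,80,0,0,-40,0,0,0,70,0,0,-20,0,0,0,60,0,0,-8,0,0,0,60,0,0,0,0,0,0,60,0,0,0,0,0,0,60]
  newtons: 40

```text
time: 2.55
eef_pos: [0.6387, -0.262, 0.0113]
tcp_rot: [1.0, -0.023, 0.001, 0.001]
contact_force: [-1.3, 0.0, 0.7]
opening: 0.701
finger_force: 0.0
```

Request:
move_arm:
  plan: [0,2,-4,0,0,0,60,0,0,-4,0,0,0,60,0,0,0,0,0,0,25,0,0,0,0,0,0,25,0,0,0,0,0,0,25,0,0,0,0,0,0,25,0,0,0,0,0,0,25]
  newtons: 40

```text
time: 3.25
eef_pos: [0.6381, -0.2586, 0.0016]
tcp_rot: [1.0, -0.022, 0.0, 0.0]
contact_force: [-0.4, 0.5, 1.7]
opening: 0.39
finger_force: 40.8
```

Run:
```python
from h import *
c=look('wrist','w2');s=c['s'];print(s['eef_pos'],R.from_quat(s['tcp_rot']).as_euler('xyz',True),s['opening']*85.4,s['finger_force'],s['qpos'])
```

```text
[ 0.63811876 -0.25856195  0.00160935] [ 1.79991920e+02 -2.56667914e-02 -2.56067018e+00] 33.33574010355555 40.79778850078583 [-5.32084627e-01  5.66817898e-01  1.65452691e+00  1.07092088e-04
  9.19785991e-01  1.08333898e+00]
```

View pics/w2.png

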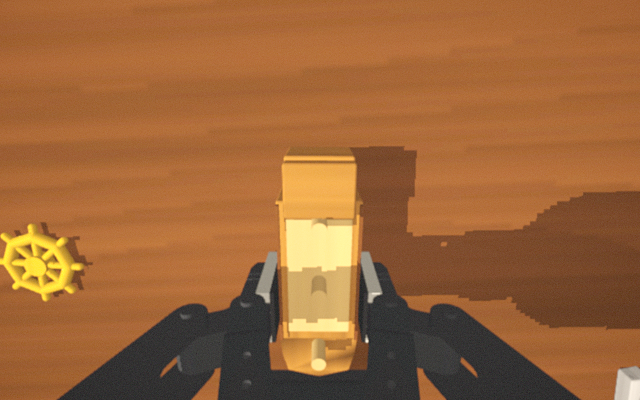

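The hull is gripped centred between the pads, with the stern's rear edge at about row 150 to 158. I lift and carry it over the long base.

Request:
move_arm:
  plan: [0,0,20,0,0,0,25,0,0,45,0,0,0,25,2,30,45,0,0,0,25,2,45,25,0,0,-1.8,25,2,49,0,0,0,-1.8,25,2,49,0,0,0,-1.8,25,2,49,0,0,0,-1.8,25,2,49,0,0,0,-1.8,25,2,49,0,0,0,-1.8,25,2,49,0,0,0,-1.8,25,2,49,0,0,0,-1.8,25,2,40,0,0,0,0,25]

```text
time: 4.5
eef_pos: [0.6574, 0.1987, 0.1337]
tcp_rot: [0.989, -0.147, 0.001, -0.0]
contact_force: [1.3, -0.8, -0.9]
opening: 0.388
finger_force: 40.5
```

Request:
move_arm:
  plan: [2,35,0,0,0,0,25,1,25,0,0,0,0,25,0,0,0,0,0,0,25,0,0,0,0,0,0,25]

```text
time: 4.9
eef_pos: [0.6606, 0.2561, 0.133]
tcp_rot: [0.989, -0.147, 0.0, 0.0]
contact_force: [0.0, -1.0, -0.5]
opening: 0.39
finger_force: 40.5
```

Run:
```python
from h import *
c=look('wrist','w3');s=c['s'];print(s['time'],s['eef_pos'],R.from_quat(s['tcp_rot']).as_euler('xyz',True),s['opening']*85.4,s['finger_force'])
for k in blobs(grey(c),400): print(k[:,0].mean(0).round(),rect(cast(c,k[:,0],.014)))
for r in (150,158): print((cast(c,[320,r],s['eef_pos'][2]+.0295)[0]-s['eef_pos'][:2])*1000)
```

```text
4.9 [0.66056018 0.25614083 0.13299759] [ 1.79986042e+02 -3.84530477e-02 -1.68928303e+01] 33.34856668746657 40.53628921508789
[ 13. 387.] (555.1, 617.9, 40.5, 23.1, 3.0)
[626. 318.] (451.0, 10.1, 100.1, 21.3, 0.0)
[371. 276.] (572.1, 232.2, 52.8, 13.8, -4.8)
[287. 202.] (648.4, 270.6, 184.8, 78.0, -22.1)
[ 57.9390124  -18.95411385]
[ 55.26383769 -18.14949931]
```

View pics/w3.png

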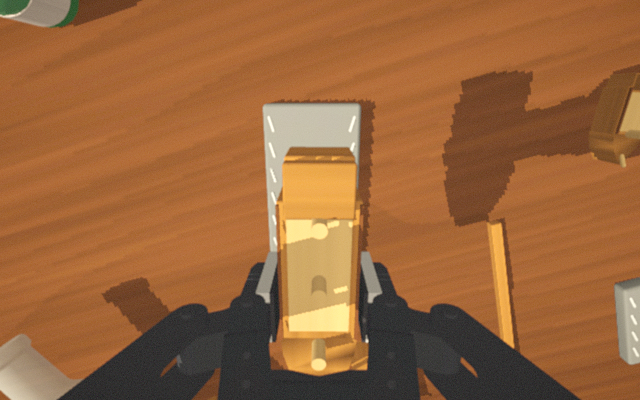

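The long base's far corners are visible at (264,104) and (361,102), with its left rim running down to about (275,250). I cast those points to get the base pose.

Run:
```python
from h import *
c=look('wrist');g=grey(c)
def row(r):
    q=np.where(g[r,240:380])[0]+240; return q.min(),q.max()
L=[];Rr=[]
for r in range(112,145,4):
    a,b=row(r);L.append((a-.5,r));Rr.append((b+.5,r))
top=[(x,np.where(g[90:130,x])[0].min()+90-.5) for x in range(272,355,8)]
L,Rr,top=[cast(c,np.array(q),.014)*1000 for q in(L,Rr,top)]
for n,q in(('L',L),('R',Rr),('top',top)):
    p=np.polyfit(q[:,0],q[:,1],1) if n!='top' else np.polyfit(q[:,1],q[:,0],1); print(n,np.degrees(np.arctan(p[0])).round(2),q.mean(0).round(1))
a=np.radians(-16.9);ax=np.array([np.cos(a),np.sin(a)]);n=np.array([-ax[1],ax[0]])
lat=(L@n).mean()/2+(Rr@n).mean()/2;al=(top@ax).mean()-77
C=ax*al+n*lat;print('width',(L@n).mean()-(Rr@n).mean(),'centre',C,'tcp tgt',C+5*ax)
```

```text
L -16.5 [725.2 280.4]
R -16.66 [703.4 208.7]
top 16.9 [731.5 237.9]
width 74.95838419692097 centre [658.21758344 261.5535151 ] tcp tgt [663.00165137 260.10000413]
```

Request:
move_arm:
  plan: [1,3,-40,0,0,0.2,25,0,0,-40,0,0,0,25,0,0,-20,0,0,0,25,0,0,-8,0,0,0,25,0,0,0,0,0,0,25,0,0,0,0,0,0,25]

```text
time: 5.6
eef_pos: [0.6633, 0.2589, 0.0263]
tcp_rot: [0.989, -0.146, 0.002, -0.001]
contact_force: [-0.8, -0.1, 0.2]
opening: 0.389
finger_force: 40.6
```

Request:
move_arm:
  plan: [-1,0,-5,0,0,0,25,0,0,-4,0,0,0,25,0,0,0,0,0,0,25,0,0,0,0,0,0,25,0,0,0,0,0,0,25]

```text
time: 6.1
eef_pos: [0.6609, 0.259, 0.0157]
tcp_rot: [0.989, -0.146, 0.0, -0.0]
contact_force: [-0.7, 0.4, 1.3]
opening: 0.393
finger_force: 40.7
```

Request:
move_arm:
  plan: [0,0,0,0,0,0,40,0,0,0,0,0,0,50,0,0,0,0,0,0,50,0,0,15,0,0,0,50,0,0,40,0,0,0,50,0,0,45,0,0,0,85,0,0,40,0,0,0,85]

```text
time: 6.8
eef_pos: [0.661, 0.2589, 0.1585]
tcp_rot: [0.989, -0.146, 0.001, -0.0]
contact_force: [-0.2, 0.3, -1.0]
opening: 0.9
finger_force: 0.0
```

Run:
```python
from h import *
c=look('wrist','w4');s=c['s'];print(s['time'],s['eef_pos'],R.from_quat(s['tcp_rot']).as_euler('xyz',True))
cv2.imwrite('pics/w4c.png',cv2.resize(c['color'][60:340,160:480,::-1],None,fx=2,fy=2))
```

```text
6.8 [0.6609921  0.25894477 0.15849111] [-1.79947122e+02 -8.98356961e-02 -1.67666240e+01]
```

View pics/w4c.png

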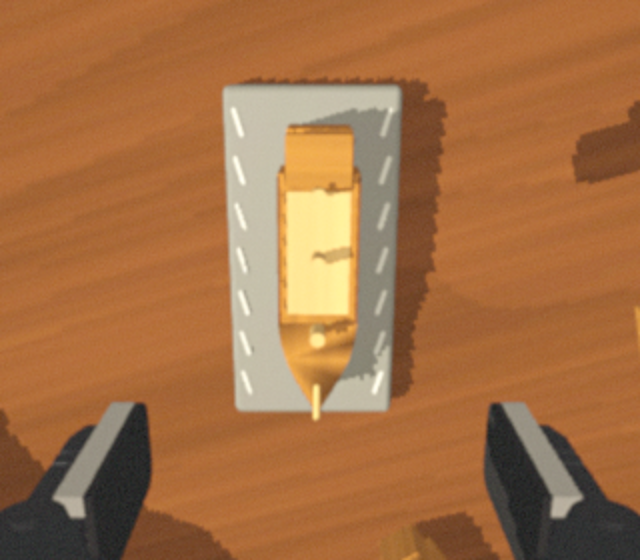

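The hull stands on the base. Crop corners of the base are (223,87), (401,87), (389,411), (236,411); the stern is at row 128 and the hull sides at columns 278 to 360. I check the centring from these.

Run:
```python
from h import *
c=look('wrist')
f=lambda p,z:cast(c,np.array(p)/2+[160,60],z)*1000
B=f([(223,87),(401,87),(389,411),(236,411)],.014);C=B.mean(0)
a=np.radians(-16.8);ax=np.array([np.cos(a),np.sin(a)]);n=np.array([-ax[1],ax[0]])
print(C,np.linalg.norm(B[0]-B[3]),np.linalg.norm(B[0]-B[1]))
D=f([(278,180),(360,180),(357,320),(279,320)],.038)-C
print('side lat',D@n,'stern',(f([(320,127),(320,130)],.045)-C)@ax,'tip',(f([(316,418)],.04)-C)@ax)
```

```text
[661.55894049 263.76614824] 157.11400335750216 77.38452048047732
side lat [ 13.90702874 -20.25371297 -20.2663043   14.42779642] stern [63.63264933 62.4720867 ] tip [-68.15074507]
```

The hull sits about 3 mm off across the base. I regrasp it and shift it by +y 3 mm.

Request:
move_arm:
  plan: [0,0,-45,0,0,0,70,0,0,-45,0,0,0,55,0,0,-35,0,0,0,55,0,0,-10,0,0,0,55,0,0,-7,0,0,0,55,0,0,0,0,0,0,25,0,0,0,0,0,0,25,0,0,0,0,0,0,25,0,0,0,0,0,0,25,0,0,2,0,0,0,25,0,0,0,0,0,0,25,1,3,0,0,0,0,25]

```text
time: 8.1
eef_pos: [0.6618, 0.2615, 0.0156]
tcp_rot: [0.989, -0.146, 0.0, 0.0]
contact_force: [-0.0, -0.1, 1.0]
opening: 0.387
finger_force: 42.5
```

Request:
move_arm:
  plan: [0,0,0,0,0,0,25,0,0,0,0,0,0,25,0,0,0,0,0,0,25]

```text
time: 8.4
eef_pos: [0.662, 0.2622, 0.0155]
tcp_rot: [0.989, -0.146, 0.0, -0.0]
contact_force: [-0.7, -0.2, 1.4]
opening: 0.386
finger_force: 42.6
```

Request:
move_arm:
  plan: [0,0,0,0,0,0,40,0,0,0,0,0,0,50,0,0,0,0,0,0,50,0,0,15,0,0,0,50,0,0,40,0,0,0,50,0,0,45,0,0,0,85,0,0,40,0,0,0,85]

```text
time: 9.1
eef_pos: [0.662, 0.2619, 0.1584]
tcp_rot: [0.989, -0.146, 0.001, -0.0]
contact_force: [-0.0, 1.0, -0.3]
opening: 0.9
finger_force: 0.0
```

Run:
```python
from h import *
c=look('wrist','w5');g=grey(c);h=cv2.cvtColor(c['color'],cv2.COLOR_RGB2HSV)
print(c['s']['time'],c['s']['eef_pos'])
for r in (150,165,180,195,210):
    q=np.where(g[r,250:380])[0]+250
    w=np.where((h[r,250:380,1]>75)&(h[r,250:380,2]>120)&(np.arange(250,380)>q.min())&(np.arange(250,380)<q.max()))[0]+250
    print(r,q.min(),w.min(),w.max(),q.max())
```

```text
9.1 [0.66197608 0.26191604 0.15843956]
150 277 298 340 362
165 278 298 339 361
180 278 298 339 360
195 279 298 338 360
210 279 299 338 359
```

The hull is now centred: base columns 279 to 360, hull columns 298 to 338. Next is the middle hull.

Request:
move_arm:
  plan: [-10,0,15,0,0,3,85,-22,-2,15,0,0,4,85,-22,-2,5,0,0,4,85,-22,-2,0,0,0,4,85,-22,-2,0,0,0,4,85,-22,-2,0,0,0,4,85,-22,-2,0,0,0,4,85,-22,-2,0,0,0,4,85,-22,-2,0,0,0,4,85,-20,-1,0,0,0,2.8,85,0,0,0,0,0,0,85,0,0,0,0,0,0,85]

```text
time: 10.35
eef_pos: [0.4561, 0.245, 0.1912]
tcp_rot: [0.983, 0.182, 0.001, -0.0]
contact_force: [-0.0, -0.0, -0.3]
opening: 1.0
finger_force: 0.0
```

Run:
```python
from h import *
c=look('wrist','w6');s=c['s'];print(s['time'],s['eef_pos'],R.from_quat(s['tcp_rot']).as_euler('xyz',True))
u,v=proj(c,[.451,.246,.024])[0].astype(int);x0,y0=max(u-100,0),max(v-80,0);print(x0,y0)
cv2.imwrite('pics/w6c.png',cv2.resize(c['color'][y0:y0+160,x0:x0+200,::-1],None,fx=3,fy=3))
```

```text
10.35 [0.45608506 0.24499944 0.19115403] [ 1.79983751e+02 -1.26010369e-01  2.10074336e+01]
215 104
```

View pics/w6c.png

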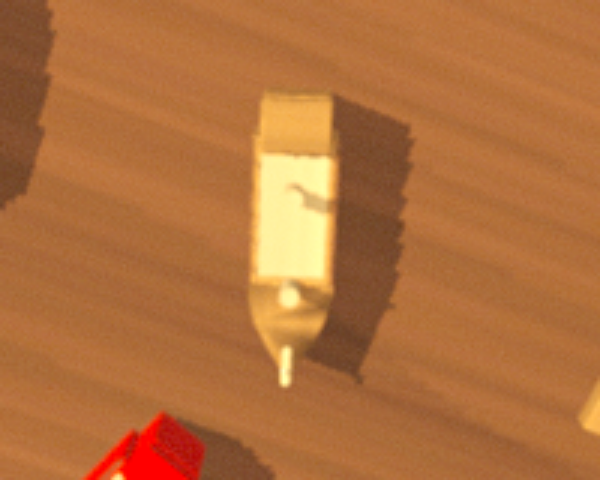

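The middle hull is in crop coordinates: stern edge at row 95, left side (256,135) to (250,280), right side (338,135) to (333,285). The red look-alike lies clear beyond the bow.

Run:
```python
from h import *
c=look('wrist')
f=lambda p,z:cast(c,np.array(p)/3+[215,104],z)*1000
S=f([(256,135),(250,280),(338,135),(333,285)],.024)
l,r=S[0]-S[1],S[2]-S[3];print([np.degrees(np.arctan2(d[1],d[0])) for d in(l,r)])
d=l/np.linalg.norm(l)+r/np.linalg.norm(r);ax=d/np.linalg.norm(d);n=np.array([-ax[1],ax[0]])
print('w',(S[:2]@n).mean()-(S[2:]@n).mean())
st=f([(297,96)],.031)[0]@ax;C=ax*(st-47)+n*(S@n).mean();print('yaw',np.degrees(np.arctan2(ax[1],ax[0])),'C',C,'grasp',C+5*ax)
print('rel red',f([(165,415)],.03)-C)
```

```text
[np.float64(17.7188502968441), np.float64(19.651610906044596)]
w 26.57297667488065
yaw 18.68523060144435 C [451.28775575 248.68796967] grasp [456.02422021 250.28981374]
rel red [[-71.15472612  19.22050626]]
```

Request:
move_arm:
  plan: [0,5,-40,0,0,-2.3,85,0,0,-45,0,0,0,75,0,0,-45,0,0,0,65,0,0,-35,0,0,0,55,0,0,-15,0,0,0,55,0,0,-6,0,0,0,55,0,0,0,0,0,0,55,0,0,0,0,0,0,55]

```text
time: 11.25
eef_pos: [0.4576, 0.2504, 0.0061]
tcp_rot: [0.987, 0.163, 0.002, -0.0]
contact_force: [0.4, -1.0, 0.5]
opening: 0.643
finger_force: 0.0
```

Request:
move_arm:
  plan: [0,0,-4,0,0,0,55,0,0,0,0,0,0,20,0,0,0,0,0,0,20,0,0,0,0,0,0,20,0,0,0,0,0,0,20,0,0,0,0,0,0,20]

```text
time: 11.85
eef_pos: [0.4563, 0.2501, 0.001]
tcp_rot: [0.987, 0.163, 0.001, -0.0]
contact_force: [-0.6, 0.0, 4.4]
opening: 0.319
finger_force: 41.3
```

Run:
```python
from h import *
c=look('wrist','w7');s=c['s'];print(s['time'],s['eef_pos'],R.from_quat(s['tcp_rot']).as_euler('xyz',True),s['opening']*85.4)
Rt=R.from_quat(s['tcp_rot']).as_matrix()
# brightness profile up the centre line to find the stern
p=c['color'][130:230,316:322].mean(1).astype(int);print([(130+i,*p[i]) for i in range(0,100,3)])
for r in range(140,220,8):
    d=np.r_[cast(c,[319,r],s['eef_pos'][2]+.0295)[0]-s['eef_pos'][:2],0];print(r,(Rt.T@d*1000).round(1)[:2])
```

```text
11.85 [0.45634609 0.25011112 0.00099145] [ 1.79999278e+02 -7.81438804e-02  1.87382202e+01] 27.25986785651241
[(130, np.int64(179), np.int64(111), np.int64(62)), (133, np.int64(177), np.int64(109), np.int64(58)), (136, np.int64(177), np.int64(110), np.int64(56)), (139, np.int64(180), np.int64(111), np.int64(61)), (142, np.int64(181), np.int64(112), np.int64(59)), (145, np.int64(184), np.int64(114), np.int64(60)), (148, np.int64(184), np.int64(113), np.int64(60)), (151, np.int64(183), np.int64(113), np.int64(59)), (154, np.int64(179), np.int64(111), np.int64(58)), (157, np.int64(175), np.int64(109), np.int64(58)), (160, np.int64(169), np.int64(106), np.int64(57)), (163, np.int64(171), np.int64(106), np.int64(57)), (166, np.int64(173), np.int64(105), np.int64(56)), (169, np.int64(177), np.int64(108), np.int64(58)), (172, np.int64(177), np.int64(109), np.int64(55)), (175, np.int64(181), np.int64(111), np.int64(62)), (178, np.int64(182), np.int64(113), np.int64(62)), (181, np.int64(183), np.int64(113), np.int64(59)), (184, np.int64(176), np.int64(117), np.int64(57)), (187, np.int64(177), 
[... 203 characters left out ...]
 np.int64(173), np.int64(80)), (202, np.int64(185), np.int64(125), np.int64(60)), (205, np.int64(193), np.int64(130), np.int64(60)), (208, np.int64(239), np.int64(173), np.int64(82)), (211, np.int64(238), np.int64(171), np.int64(75)), (214, np.int64(242), np.int64(173), np.int64(78)), (217, np.int64(241), np.int64(172), np.int64(79)), (220, np.int64(240), np.int64(172), np.int64(81)), (223, np.int64(244), np.int64(176), np.int64(81)), (226, np.int64(243), np.int64(176), np.int64(81)), (229, np.int64(242), np.int64(175), np.int64(84))]
140 [64.1  0.4]
148 [61.3  0.4]
156 [58.5  0.4]
164 [55.7  0.4]
172 [52.9  0.4]
180 [49.9  0.4]
188 [47.   0.4]
196 [44.   0.4]
204 [40.9  0.4]
212 [37.8  0.4]
```

Gripped with the stern about 42.5 mm ahead of the TCP, so the hull's middle lies 4.5 mm behind it. I carry it to the middle base.

Request:
move_arm:
  plan: [0,0,20,0,0,0,20,0,0,45,0,0,0,20,5,-25,45,0,0,0,20,10,-45,25,0,0,0,20,12,-47,0,0,0,0,20,12,-47,0,0,0,0,20,5,-47,0,0,0,0,20,0,-47,0,0,0,0,20,-5,-47,0,0,0,0,20,-12,-47,0,0,0,0,20,-12,-47,0,0,0,0,20,-12,-45,0,0,0,0,20]

```text
time: 13.1
eef_pos: [0.4568, -0.1928, 0.1318]
tcp_rot: [0.987, 0.163, -0.0, -0.0]
contact_force: [0.3, -0.4, -0.1]
opening: 0.315
finger_force: 40.7
```

Request:
move_arm:
  plan: [-12,-30,0,0,0,0,20,-10,-14,0,0,0,0,20,0,0,0,0,0,0,20,0,0,0,0,0,0,20]

```text
time: 13.5
eef_pos: [0.4356, -0.2348, 0.1318]
tcp_rot: [0.987, 0.162, -0.0, -0.001]
contact_force: [-0.5, 0.6, 0.2]
opening: 0.318
finger_force: 40.7
```

Run:
```python
from h import *
c=look('wrist','w8');s=c['s'];print(s['time'],s['eef_pos'],R.from_quat(s['tcp_rot']).as_euler('xyz',True),s['opening']*85.4,s['finger_force'])
```

```text
13.5 [ 0.43559691 -0.23484575  0.13181657] [-1.79917783e+02  2.25165628e-02  1.86766052e+01] 27.174742131981738 40.66143572330475
```

View pics/w8.png

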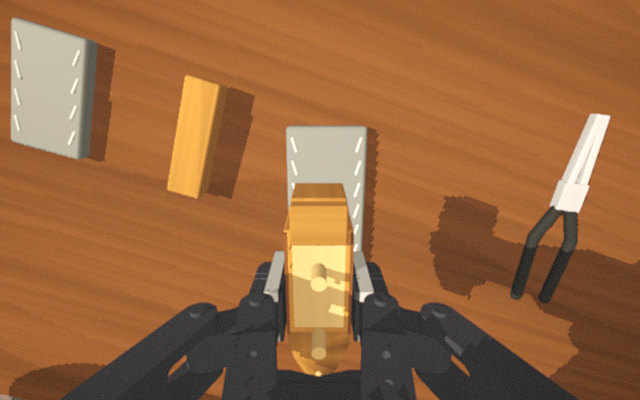

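The middle base is visible behind the held hull: far edge at row 126, sides at columns about 287 and 367. I compute the offset in the tool frame.

```bash
cat >> h.py <<'E'
def base(c,L,off,x0,x1,r0,r1,t0,t1):
    """held hull over base: far-end edge and sides in window -> needed world shift (mm) and turn (deg)"""
    g=grey(c);s=c['s'];yaw=np.radians(R.from_quat(s['tcp_rot']).as_euler('xyz',True)[2])
    ax=np.array([np.cos(yaw),np.sin(yaw)]);n=np.array([-ax[1],ax[0]]);M=np.c_[ax,n]
    e=s['eef_pos'][:2]*1000
    q=[np.where(g[r,x0:x1])[0]+x0 for r in range(r0,r1,3)]
    rr=list(range(r0,r1,3))
    Lf=(cast(c,np.array([(a.min()-.5,r) for a,r in zip(q,rr)]),.014)*1000-e)@M
    Rt=(cast(c,np.array([(a.max()+.5,r) for a,r in zip(q,rr)]),.014)*1000-e)@M
    w=(t1-t0)//5
    T=(cast(c,np.array([(x,np.where(g[r0-40:r0+30,x])[0].min()+r0-40.5) for x in range(t0,t1,w)]),.014)*1000-e)@M
    tl,tr=[np.polyfit(k[:,0],k[:,1],1)[0] for k in(Lf,Rt)];tt=-np.polyfit(T[:,1],T[:,0],1)[0]
    turn=(tl+tr)/2;C=np.array([T[:,0].mean()-L/2,0]);mid=(Lf.mean(0)+Rt.mean(0))/2
    C[1]=mid[1]+turn*(C[0]-mid[0])
    print('turns',np.degrees([tl,tr,tt]).round(2),'width',(Lf-Rt)[:,1].mean(),'centre tool frame',C,'shift world',M@(C+[off,0]))
E
python3 - <<'E'
from h import *
base(look('wrist'),122,4.5,270,385,134,176,295,362)
E
```

```text
turns [ 0.25  0.6  -0.91] width 63.08039217536335 centre tool frame [-5.37217855 -6.7443048 ] shift world [ 1.34064637 -6.66700907]
```

Request:
move_arm:
  plan: [1,-7,-40,0,0,0,20,0,0,-40,0,0,0,20,0,0,-20,0,0,0,20,0,0,-8,0,0,0,20,0,0,-4,0,0,0,20,0,0,0,0,0,0,20,0,0,0,0,0,0,20,0,0,0,0,0,0,20]

```text
time: 14.4
eef_pos: [0.438, -0.2429, 0.0219]
tcp_rot: [0.987, 0.163, 0.001, 0.001]
contact_force: [0.5, -0.3, -0.6]
opening: 0.321
finger_force: 40.7
```

Target TCP is (436.9, -241.5, 15.5).

Request:
move_arm:
  plan: [0,1,-4,0,0,0,20,0,0,-2,0,0,0,20,0,0,0,0,0,0,20,0,0,0,0,0,0,20,0,0,0,0,0,0,20]

```text
time: 14.9
eef_pos: [0.4374, -0.2415, 0.015]
tcp_rot: [0.987, 0.163, 0.0, 0.0]
contact_force: [-0.5, 1.0, 5.1]
opening: 0.321
finger_force: 41.3
```

Request:
move_arm:
  plan: [0,0,0,0,0,0,33,0,0,0,0,0,0,45,0,0,0,0,0,0,45,0,0,15,0,0,0,45,0,0,40,0,0,0,45,0,0,45,0,0,0,85,0,0,40,0,0,0,85]

```text
time: 15.6
eef_pos: [0.4369, -0.2411, 0.156]
tcp_rot: [0.987, 0.163, -0.0, -0.0]
contact_force: [0.5, -0.3, 0.1]
opening: 0.85
finger_force: 0.0
```

Run:
```python
from h import *
c=look('wrist','w9');g=grey(c);h=cv2.cvtColor(c['color'],cv2.COLOR_RGB2HSV)
print(c['s']['time'],c['s']['eef_pos'])
for r in (155,165,175,185,200,210):
    q=np.where(g[r,250:380])[0]+250
    w=np.where((h[r,250:380,1]>75)&(h[r,250:380,2]>120)&(np.arange(250,380)>q.min())&(np.arange(250,380)<q.max()))[0]+250
    print(r,q.min(),w.min(),w.max(),q.max())
cv2.imwrite('pics/w9c.png',cv2.resize(c['color'][60:340,160:480,::-1],None,fx=2,fy=2))
```

```text
15.6 [ 0.43686086 -0.2410557   0.15596359]
155 282 305 333 354
165 283 302 336 353
175 283 302 336 353
185 283 302 336 353
200 284 303 336 352
210 284 303 336 352
```

View pics/w9c.png

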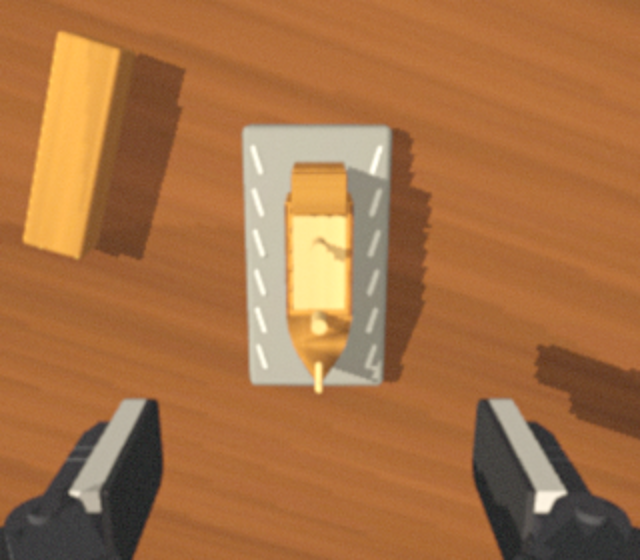

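The middle hull is centred across (base mid column 318, hull 319), with stern at row 163 and base rows 126 to 384. I check the lengthwise fit and move to the short hull.

Run:
```python
from h import *
c=look('wrist');a=np.radians(18.7);ax=np.array([np.cos(a),np.sin(a)])
f=lambda p,z:(cast(c,np.array(p)/2+[160,60],z)*1000)@ax
A,B=f([(318,126)],.014)[0],f([(318,384)],.014)[0];m=(A+B)/2
print('len',A-B,'stern',f([(318,163),(318,167)],.045)-m)
```

```text
len 123.83138793886724 stern [49.91135658 48.33948619]
```

Request:
move_arm:
  plan: [10,10,15,0,0,-3.4,85,22,25,15,0,0,-3.4,85,22,25,4,0,0,-3.4,85,22,25,0,0,0,-3.4,85,22,25,0,0,0,-3.4,85,22,25,0,0,0,-3.4,85,22,25,0,0,0,-3.4,85,22,25,0,0,0,-3.4,85,22,25,0,0,0,-3.4,85,22,25,0,0,0,-3.4,85,10,16,0,0,0,0,85,0,0,0,0,0,0,85]

```text
time: 16.9
eef_pos: [0.6552, 0.0117, 0.1871]
tcp_rot: [0.991, -0.131, -0.001, -0.0]
contact_force: [-1.5, 0.4, -0.4]
opening: 0.996
finger_force: 0.0
```

Request:
move_arm:
  plan: [0,0,0,0,0,0,85]

```text
time: 17.0
eef_pos: [0.6543, 0.0096, 0.1875]
tcp_rot: [0.991, -0.132, -0.001, 0.0]
contact_force: [0.3, 0.6, -0.3]
opening: 0.995
finger_force: 0.0
```

Run:
```python
from h import *
c=look('wrist','w10');s=c['s'];print(s['time'],s['eef_pos'],R.from_quat(s['tcp_rot']).as_euler('xyz',True))
u,v=proj(c,[.65,.009,.024])[0].astype(int);x0,y0=max(u-80,0),max(v-60,0);print(x0,y0)
cv2.imwrite('pics/w10c.png',cv2.resize(c['color'][y0:y0+120,x0:x0+160,::-1],None,fx=4,fy=4))
```

```text
17.0 [0.65428761 0.0096293  0.18745749] [ 1.79950080e+02  1.09094036e-01 -1.51831089e+01]
239 125
```

View pics/w10c.png

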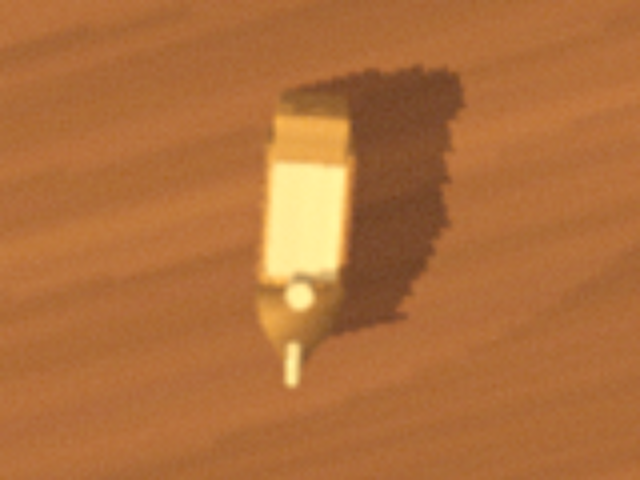

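The short hull in the crop: left side (270,145) to (258,280), right side (354,145) to (346,285), stern top edge at row 112 and its foot at row 92.

Run:
```python
from h import *
c=look('wrist')
f=lambda p,z:cast(c,np.array(p)/4+[239,125],z)*1000
S=f([(270,145),(258,280),(354,145),(346,285)],.024)
l,r=S[0]-S[1],S[2]-S[3];print([np.degrees(np.arctan2(d[1],d[0])) for d in(l,r)])
d=l/np.linalg.norm(l)+r/np.linalg.norm(r);ax=d/np.linalg.norm(d);n=np.array([-ax[1],ax[0]])
print('w',(S[:2]@n).mean()-(S[2:]@n).mean(),f([(313,92)],0)@ax-f([(313,112)],.031)@ax)
st=f([(313,112)],.031)[0]@ax;C=ax*(st-33)+n*(S@n).mean();print('yaw',np.degrees(np.arctan2(ax[1],ax[0])),'C',C,'grasp',C+5*ax)
```

```text
[np.float64(-20.846592564600666), np.float64(-17.919271245332787)]
w 20.630197575975274 [-0.24845725]
yaw -19.382931904966725 C [650.21343305  12.38341057] grasp [654.93004087  10.72400989]
```

Request:
move_arm:
  plan: [0,1,-40,0,0,-4.2,85,0,0,-45,0,0,0,75,0,0,-45,0,0,0,65,0,0,-35,0,0,0,50,0,0,-12,0,0,0,50,0,0,-5,0,0,0,50,0,0,0,0,0,0,50,0,0,0,0,0,0,50]

```text
time: 17.9
eef_pos: [0.657, 0.0103, 0.0093]
tcp_rot: [0.986, -0.169, 0.002, -0.0]
contact_force: [0.3, -0.2, -0.2]
opening: 0.584
finger_force: 0.0
```

Request:
move_arm:
  plan: [-1,0,-5,0,0,0,50,0,0,-1,0,0,0,50,0,0,0,0,0,0,15,0,0,0,0,0,0,15,0,0,0,0,0,0,15,0,0,0,0,0,0,15,0,0,0,0,0,0,15]

```text
time: 18.6
eef_pos: [0.6544, 0.0108, 0.0009]
tcp_rot: [0.986, -0.169, 0.0, -0.0]
contact_force: [0.9, 0.4, 2.4]
opening: 0.249
finger_force: 39.6
```

Run:
```python
from h import *
c=look('wrist','w11');s=c['s'];print(s['time'],s['eef_pos'],R.from_quat(s['tcp_rot']).as_euler('xyz',True),s['opening']*85.4)
Rt=R.from_quat(s['tcp_rot']).as_matrix()
p=c['color'][180:260,316:322].mean((1,2)).astype(int);print({180+i:int(p[i]) for i in range(0,80,2)})
for r in range(200,250,8):
    d=np.r_[cast(c,[319,r],s['eef_pos'][2]+.0295)[0]-s['eef_pos'][:2],0];print(r,(Rt.T@d*1000).round(1)[0])
```

```text
18.6 [0.65439519 0.01075593 0.0008626 ] [-1.79989716e+02 -4.16303972e-02 -1.94635646e+01] 21.27586728302426
{180: 118, 182: 117, 184: 116, 186: 116, 188: 118, 190: 119, 192: 119, 194: 122, 196: 123, 198: 123, 200: 124, 202: 122, 204: 93, 206: 88, 208: 85, 210: 97, 212: 105, 214: 103, 216: 103, 218: 104, 220: 106, 222: 105, 224: 105, 226: 104, 228: 104, 230: 123, 232: 115, 234: 104, 236: 103, 238: 114, 240: 122, 242: 123, 244: 125, 246: 123, 248: 121, 250: 119, 252: 117, 254: 118, 256: 119, 258: 122}
200 42.8
208 39.7
216 36.6
224 33.4
232 30.2
240 26.9
248 23.5
```

Request:
move_arm:
  plan: [0,0,20,0,0,0,15,0,0,45,0,0,0,15,-5,-1,45,0,0,2.2,15,-25,-3,20,0,0,2.5,15,-30,-3,0,0,0,2.5,15,-30,-3,0,0,0,2.5,15,-30,-3,0,0,0,2.5,15,-30,-3,0,0,0,2.5,15,-30,-3,0,0,0,2.5,15,-20,-3,0,0,0,2,15,-7,-3,0,0,0,2,15,0,0,0,0,0,0,15]

```text
time: 19.85
eef_pos: [0.4458, -0.0142, 0.1301]
tcp_rot: [1.0, 0.015, -0.0, -0.0]
contact_force: [0.8, -0.6, -0.0]
opening: 0.251
finger_force: 39.3
```

Request:
move_arm:
  plan: [0,0,0,0,0,0,15,0,0,0,0,0,0,15]

```text
time: 20.05
eef_pos: [0.4476, -0.0142, 0.1306]
tcp_rot: [1.0, 0.015, 0.0, 0.0]
contact_force: [0.0, 0.3, 0.1]
opening: 0.248
finger_force: 39.3
```

Run:
```python
from h import *
c=look('wrist','w12');s=c['s'];print(s['time'],s['eef_pos'],R.from_quat(s['tcp_rot']).as_euler('xyz',True),s['opening']*85.4,s['finger_force'])
```

```text
20.05 [ 0.44760448 -0.01420815  0.1306326 ] [ 1.79999290e+02 -2.02945446e-02  1.71127716e+00] 21.180791801604602 39.34040307998657
```

View pics/w12.png

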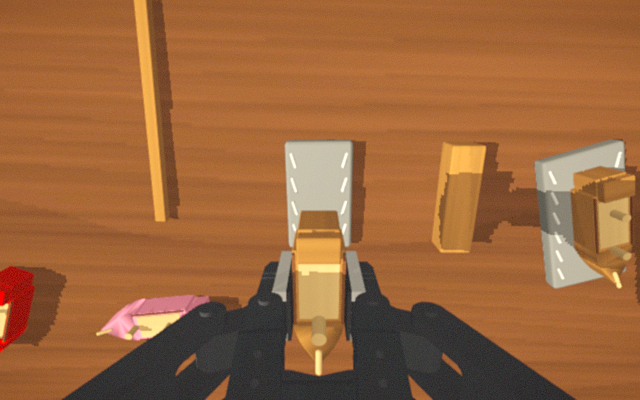

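The short base is visible with far edge at row 142 and sides at columns about 286 and 352. The block, the mast blank and the pink look-alike are all clear.

Run:
```python
from h import *
base(look('wrist'),92,1.8,270,370,150,205,293,347)
```

```text
turns [0.64 0.61 1.52] width 53.186274912743116 centre tool frame [-0.7055566  -1.09498159] shift world [ 1.12685684 -1.06159536]
```

Request:
move_arm:
  plan: [1,-1,-40,0,0,0.6,15,0,0,-40,0,0,0,15,0,0,-20,0,0,0,15,0,0,-8,0,0,0,15,0,0,-3,0,0,0,15,0,0,0,0,0,0,15,0,0,0,0,0,0,15,0,0,0,0,0,0,15]

```text
time: 20.95
eef_pos: [0.4492, -0.0155, 0.0208]
tcp_rot: [1.0, 0.02, 0.001, 0.0]
contact_force: [0.9, 0.1, -0.3]
opening: 0.253
finger_force: 39.3
```

Target is about (448.7, -15.3, 15).

Request:
move_arm:
  plan: [0,0,-3,0,0,0,15,0,0,-2,0,0,0,15,0,0,0,0,0,0,15,0,0,0,0,0,0,15]

```text
time: 21.35
eef_pos: [0.4485, -0.0153, 0.0148]
tcp_rot: [1.0, 0.02, 0.0, 0.0]
contact_force: [0.1, -0.6, 2.1]
opening: 0.246
finger_force: 39.6
```

Request:
move_arm:
  plan: [0,0,0,0,0,0,27,0,0,0,0,0,0,40,0,0,0,0,0,0,40,0,0,15,0,0,0,40,0,0,40,0,0,0,40,0,0,45,0,0,0,70,0,0,40,0,0,0,70,0,0,0,0,0,0,70]

```text
time: 22.15
eef_pos: [0.4521, -0.0162, 0.1611]
tcp_rot: [1.0, 0.02, 0.006, 0.002]
contact_force: [1.2, -0.4, 0.7]
opening: 0.821
finger_force: 0.0
```

Run:
```python
from h import *
c=look('wrist','w13');print(c['s']['time'],c['s']['eef_pos'])
g=grey(c);h=cv2.cvtColor(c['color'],cv2.COLOR_RGB2HSV)
for r in range(150,215,8):
    q=np.where(g[r,250:380])[0]+250
    w=np.where((h[r,250:380,1]>75)&(h[r,250:380,2]>120)&(np.arange(250,380)>q.min())&(np.arange(250,380)<q.max()))[0]+250
    if len(w): print(r,q.min(),w.min(),w.max(),q.max())
t=cv2.resize(c['color'][60:340,160:480,::-1],None,fx=1.2,fy=1.2)
u=look('top','top1')['color'][80:300,120:500,::-1]
im=np.zeros((600,640,3),np.uint8);im[:336,:384]=t;im[340:560,:380]=u;cv2.imwrite('pics/fin.png',im)
cv2.imwrite('pics/w13c.png',cv2.resize(c['color'][60:340,160:480,::-1],None,fx=2,fy=2))
```

```text
22.15 [ 0.45208458 -0.01618175  0.16105893]
166 287 307 327 345
174 287 305 329 345
182 287 304 330 345
190 287 304 330 344
198 288 304 330 344
206 288 304 329 344
214 288 304 329 344
```

View pics/w13c.png

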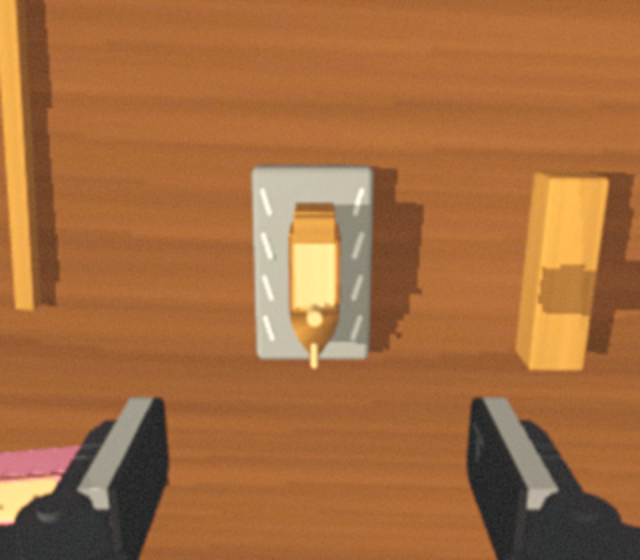

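The short hull sits upright on its base: hull mid column 317 against base 316, base rows 167 to 358, stern at about row 207. I check the lengthwise fit and view the whole scene once.

Run:
```python
from h import *
c=look('wrist');ax=np.array([1,.04])
f=lambda p,z:(cast(c,np.array(p)/2+[160,60],z)*1000)@ax
A,B=f([(315,167)],.014)[0],f([(315,358)],.014)[0];m=(A+B)/2
print('len',A-B,'stern',f([(315,205),(315,209)],.045)-m)
```

```text
len 89.72823004915841 stern [34.38837007 32.80442585]
```

View pics/top1.png

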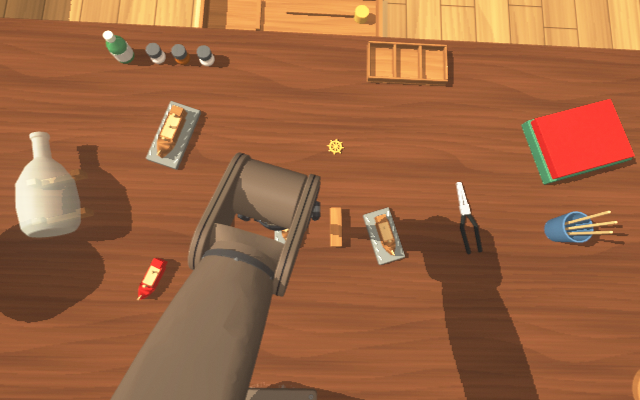

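The long hull at (171,130) and the middle hull at (387,233) stand on their bases. The short hull is under the arm, and the wrist view showed it in place. The bystanders visible here have not moved, so I hand in.

```bash
python3 -c "
from plant import order
print(order.sign_off())"
```

```text
the job is handed in; nothing more can be done
None
```

All three hulls stand upright on their own sea bases, placed longest first and shortest last, each within about 2 mm of centre by the wrist camera, and the job was handed in at about 22 s.

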